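Reset the bend stop on a strap bender

ROBOT

A 6-joint arm with a two-finger parallel gripper is mounted at the origin on the work surface. World frame = base frame: x ahead of the robot, y to its left, z up, the work surface at z = 0. Lengths are in m, angles in rad, forces in N, time in s.
With the tool pointing down it reaches from about 0.275 to 0.825 m from the base axis. Payload 4.9 kg.
Tool frame: the origin (TCP) lies midway between the tips of the shut fingers; the grasp point (between the pads) lies 19 mm behind it (bot.grip_depth is the distance from the TCP to the grasp point, in m); y points along the fingers, x is the direction in which the jaws open and shut, and the axes are right-handed (so a half turn about y gives the same grasp; the last joint's range is limited). The gripper opens to 85 mm and grips with 20 to 120 N. Pads are 22 mm wide; open, the fingers measure 114 mm over their backs; the gripper's body (76 mm by 85 mm) begins 54 mm behind the grasp point. The pads swing forward as they close: fully open they stand 13 mm farther back than shut.
Start: joints at [1.054, 0.326, -0.193, 1.052, 0, 1.437], TCP at [0.205, 0.51, 0.231] pointing down, gripper open.
Joint ranges: [-2.65, 2.65], [-0.97, 1.79], [-1.3, 1.35], [-1.93, 2.1], [-1.47, 1.37], [-3.14, 3.14]. Speed limits (rad/s): [2.57, 2.57, 3.14, 3.14, 3.14, 3.14].

INTERFACE

Orientations are given as a unit quaternion [w, x, y, z].
In Python, from cell import bot gives the robot as it stands. Calls block until the motion is done:
- bot.move_pose(position, orientation): joint-space move of the TCP to a pose.
- bot.move_linear(position, speed=0.15, rotation=None, until_force=None): straight line of the TCP; rotation=None keeps the orientation; speed is the mean speed in m/s. With until_force (N) it stops when the force on the tool has changed by that much, and returns True; else False.
- bot.goto_joints(angles): joint-space move.
- bot.set_gripper(opening, grasp_force=None): opening from 0.0 (shut) to 1.0 (fully open); grasp_force is the grip in N (None keeps the last); returns when the fingers have stopped.
- bot.wait(seconds).
- bot.solve_ik(position, orientation): joint angles nearest the present ones, or None.
- bot.camera(name): name is "side" or "top" or "wrist"; returns the picture (420x560x3 uint8, red, green, blue); there is no depth.
- bot.calibration(name): a dict with "mtx" (3x3 intrinsics, pixels), "extrinsics" (4x4, takes a point from world to camera coordinates); the wrist camera has in their place "hand_eye" (4x4, takes a point from camera to tool coordinates, whose origin is the TCP and whose axes are the tool frame's). Camera axes: x right, y down, z forward; pixel columns grow to the right and rows downward; lengths in m; the calibration is good to about 2 mm. A picture is of the moment at which its call begins: read the wrist's pose just before it. calibration takes no time and is no camera call.
A pose or a line that the arm cannot do raises bot.PlanningError and nothing moves.
- bot.close_job(): hands the job in, once; it reports no verdict.
Trained networks look in the newest picture that a camera, given by its name, has taken for a name from the list of things; names that differ only in an ending like _2 or _b are one class to them, and where a whole thing is asked for, a point or a joint stands for the part that bears it (a point fixed in the world has none). Each returns a list of dicts, best first, with "confidence" (0 to 1); they miss things now and then, are a little off and sometimes report something else, mostly with a low value. They report only what shows in the picture. A call takes as long as a camera call.
- bot.search_frame(camera, thing): "bbox" ([left, top, width, height] in pixels, round what is visible of it).
Readings, each from a call of its own:
- bot.read_clock(): time.
- bot.read_joint_positions(): joint angles.
- bot.read_joint_vel(): joint speeds.
- bot.read_joint_efforts(): joint torques, N m.
- bot.read_position(): TCP position.
- bot.read_tool_rot(): TCP orientation.
- bot.read_ft_force(): force on the tool from outside, world axes, zero at the start.
- bot.read_moment(): the same for the moment, N m.
- bot.read_gripper_width(): opening from 0.0 (shut) to 1.0 (fully open).
Only numpy, scipy, OpenCV 4.12 (cv2) and the standard library are available. Lean on these libraries where they do the work, as an engineer would, in place of code of your own. Each camera call takes 0.05 s, during which the arm holds its last target.

TASK

Set up the hand strap bender for the next straps: draw the red spring plunger, move the bend stop out of its parking slot to the very next hole, away from the lever, and let the pin snap fully home there. Then prove the setting: swing the black-handled lever right up against the stop and let it spring all the way back to rest. Leave the other things on the bench where they lie.

Things in the scene. Friction and masses are not known exactly. Their poses are not given: they have to be found in the camera images.
- bender: Hand strap bender bolted down: teal base plate 250 x 300 x 10 mm, forming die at the centre (Ø40, top 126 mm up), zinc-yellow quadrant plate with a slot and a row of holes towards its -x +y side, fence behind. Origin on the bench under the pivot axis; z up; at yaw 0 its x and y run as the world's. Lever and stop arm both turn about this upright axis.
- pivot (a point): Point on the upright pivot axis of lever and stop arm, 50 mm above the bench.
- knob (a point): Middle of the red plunger knob: upright cylinder Ø28 mm, from 9 mm below to 9 mm above this point; 88 mm above the bench when home. It rides on the stop arm 130 mm from the pivot; under it a Ø23 mm barrel, 70 mm high. The block that carries the stop nose stands on the arm 85 mm from the pivot and is 78 mm high.
- stop_arm (a joint): Turn of the bright-steel stop arm about the pivot, rad, growing away from the lever (clockwise from above); friction about 0.12 N m. At 130 mm from the pivot the quadrant has a parking slot 25 mm long, where the pin starts anywhere (arm near 0), then Ø12 mm holes: 20 mm of plate between slot and first hole, then holes 12 to 18 degrees apart. The quadrant's trim, up to 2 degrees either way, is not told.
- stop_nose (a point): Centre of the Ø18 mm round steel nose on the stop arm, on the side towards the lever, 62 mm above the bench.
- strike (a point): Point on the lever bar's side that meets the stop nose: 9 mm from the nose's centre when they touch.
- plunger (a joint): Lift of the plunger, m: 0 with the pin fully home in the slot or a hole, 0.012 fully drawn. The Ø10 mm pin goes 7 mm deep, so it is clear above 0.007 and reads about 0.007 when riding on the plate between. A spring pushes it down: 6 N home, 11 N fully drawn. The knob does not turn the pin.
- handle (a point): Point on the axis of the lever's upright black handle (Ø28 mm, from 75 to 145 mm above the bench), 125 mm above the bench, 180 mm from the pivot. The handle is fast on a dark steel bar 26 mm wide, 56 to 68 mm above the bench.
- lever (a joint): Turn of the lever about the pivot, rad: 0 at rest against its buffer, growing as it swings clockwise from above towards the stop. A spring pulls it back: at the handle about 2.5 N at rest, 6 N at 1 rad. It meets the stop between 0.98 and 1.09 rad when that stands in the first hole.
- bolt_a: Bystander: zinc-yellow hex bolt M12 x 140 lying on the bench; origin under its middle.
- bolt_b: Bystander: second such bolt, on the robot's right; origin under its middle.
- washer: Bystander: thick round washer, Ø45 x 6 mm, lying on the bender's base plate below the lever; origin under its centre.
- socket: Bystander: black deep impact socket Ø30 x 78 mm standing on the bench; origin under its centre.
- holddown: Bystander: hold-down anchor, a 45 mm wide plate with a Ø16 rod, 325 mm long in all, lying beside the bender on the robot's right; origin under the weld.
- sample_strap: Bystander: sample strap bent to 90 degrees, legs 110 mm, 25 mm high, standing on edge on the robot's left of the bender; origin on the bench inside the bend.
- tape: Bystander: yellow tape measure 70 x 36 x 66 mm on the robot's right; origin under its centre.
- impact_wrench: Bystander: teal and black impact wrench standing on its battery, 215 mm high, far left; origin under the battery.

How it is judged:
On the way, in this order (a step that is already met when the one before it is completed fails the run):
1. the plunger is drawn clear of the slot (value of joint plunger above 0.0075 m), for 0.05 s.
2. the pin has dropped fully home in the first hole after the slot (value of joint stop_arm between 0.2 and 0.38 rad and value of joint plunger below 0.0015 m), for 0.3 s.
3. the lever has been swung up against the stop nose (within 2.5 mm) (distance between strike and stop_nose below 0.0115 m), for 0.1 s.
At the end, for the whole second after the job is handed in: The stop arm stands in the first hole after the slot (0.2 to 0.38 rad) with the pin fully home (plunger below 1.5 mm), the lever is back at rest (below 0.03 rad) and still, and no bystander was shifted by more than 25 mm (all of step 2 and value of joint lever below 0.03 rad and velocity of joint lever below 0.05 rad/s); the robot touches nothing.
It fails at once if a bystander is shifted by more than 25 mm (distance of any of bolt_a, bolt_b, washer, socket, holddown, sample_strap, tape, impact_wrench from where it was at the start of the episode above 0.025 m).
It also fails if it takes over 58 s, if anything falls off the work surface, if the arm or the gripper's body presses on something with over 40 N, if the wrist force passes 120 N, or if a joint passes its speed limit or range.

## Working session

There is one attempt and no reset: what is moved stays moved. The work goes in short steps, each a Python script; the robot and the scene stay as the last script left them, time stands still between calls to the robot, and variables do not carry over. Pictures are saved under pics/ and viewed, and the job is handed in when it is done.

```bash
ls; mkdir -p pics; python3 - <<'E'
from cell import bot
import cv2, numpy as np
np.set_printoptions(precision=4,suppress=True)
for n in ['top','side','wrist']:
    p=bot.read_position(),bot.read_tool_rot()
    im=bot.camera(n); cv2.imwrite(f'pics/{n}0.png',im[:,:,::-1])
    print(n,p,bot.calibration(n))
    if n!='wrist':
        for t in ['bender','knob','handle','stop_nose','stop_arm','lever','plunger']:
            print(t,[(d['bbox'],round(d['confidence'],2)) for d in bot.search_frame(n,t)[:2]])
print(bot.read_clock())
E
```

```text
pics
top (array([0.2051, 0.5097, 0.2305]), array([-0.5857,  0.5863,  0.3952, -0.3963])) {'mtx': array([[477.7968,   0.    , 283.5125],
       [  0.    , 477.7968, 205.6147],
       [  0.    ,   0.    ,   1.    ]]), 'extrinsics': array([[-0.0019, -0.9997, -0.0234,  0.0557],
       [-0.9848,  0.006 , -0.1738,  0.5158],
       [ 0.1739,  0.0227, -0.9845,  1.5123],
       [ 0.    ,  0.    ,  0.    ,  1.    ]])}
bender [([253.0, 127.5, 101.0, 85.4], 0.89)]
knob [([289.3, 192.5, 6.9, 8.2], 0.51)]
handle [([297.1, 146.7, 60.5, 44.3], 0.69), ([287.8, 165.6, 16.5, 41.2], 0.61)]
stop_nose []
stop_arm [([288.2, 167.3, 15.7, 39.8], 0.61)]
lever [([295.1, 150.7, 59.9, 35.8], 0.57)]
plunger [([289.8, 189.3, 9.5, 11.8], 0.55)]
side (array([0.2054, 0.5101, 0.2312]), array([-0.5859,  0.586 ,  0.3957, -0.3958])) {'mtx': array([[479.5042,   0.    , 281.8902],
       [  0.    , 479.5042, 203.052 ],
       [  0.    ,   0.    ,   1.    ]]), 'extrinsics': array([[-0.9983, -0.0565,  0.0172,  0.4957],
       [-0.045 ,  0.5394, -0.8409,  0.0689],
       [ 0.0382, -0.8402, -0.541 ,  1.3891],
       [ 0.    ,  0.    ,  0.    ,  1.    ]])}
bender [([188.0, 150.0, 90.9, 104.0], 0.81)]
knob [([262.3, 191.3, 10.5, 9.7], 0.48)]
handle [([213.3, 149.5, 52.5, 55.7], 0.95)]
stop_nose [([212.7, 191.0, 66.0, 21.8], 0.87), ([333.0, 268.9, 51.5, 17.5], 0.22)]
stop_arm [([212.8, 192.7, 59.0, 19.2], 0.79)]
lever [([212.6, 146.2, 51.8, 57.1], 0.69)]
plunger [([263.7, 195.2, 7.0, 11.3], 0.45)]
wrist (array([0.2054, 0.5102, 0.2313]), array([ 0.586 , -0.586 , -0.3958,  0.3957])) {'mtx': array([[327.5213,   0.    , 283.9277],
       [  0.    , 327.5213, 209.9951],
       [  0.    ,   0.    ,   1.    ]]), 'hand_eye': array([[ 1.    , -0.0004, -0.0001, -0.0001],
       [-0.    , -0.325 ,  0.9457, -0.1427],
       [-0.0004, -0.9457, -0.325 ,  0.0849],
       [ 0.    ,  0.    ,  0.    ,  1.    ]])}
0.85
```

```bash
python3 - <<'E'
import cv2
a=cv2.imread('pics/top0.png');cv2.imwrite('pics/top0c.png',cv2.resize(a[90:240,200:400],None,fx=4,fy=4,interpolation=cv2.INTER_CUBIC))
a=cv2.imread('pics/side0.png');cv2.imwrite('pics/side0c.png',cv2.resize(a[130:270,160:360],None,fx=4,fy=4,interpolation=cv2.INTER_CUBIC))
E
```

```text
(no output)
```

View pics/top0.png

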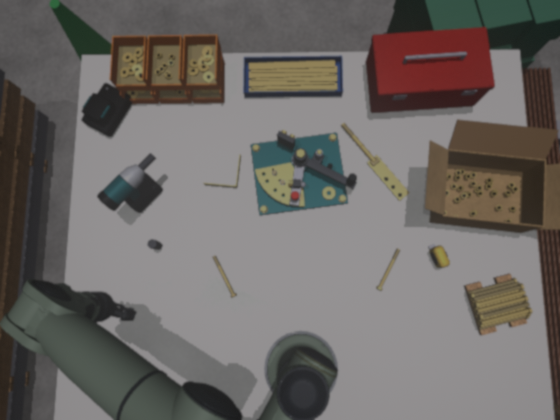

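View pics/side0.png

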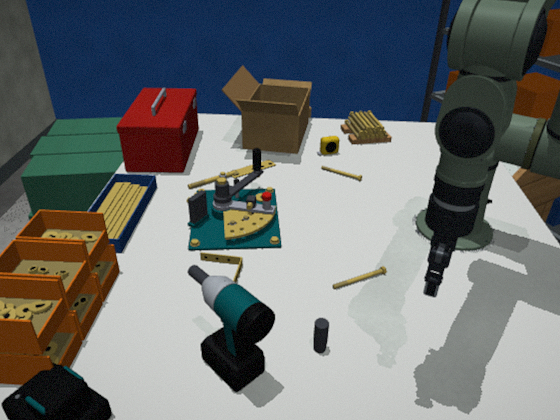

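```bash
sleep 0.1
```

```text
(no output)
```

View pics/top0c.png

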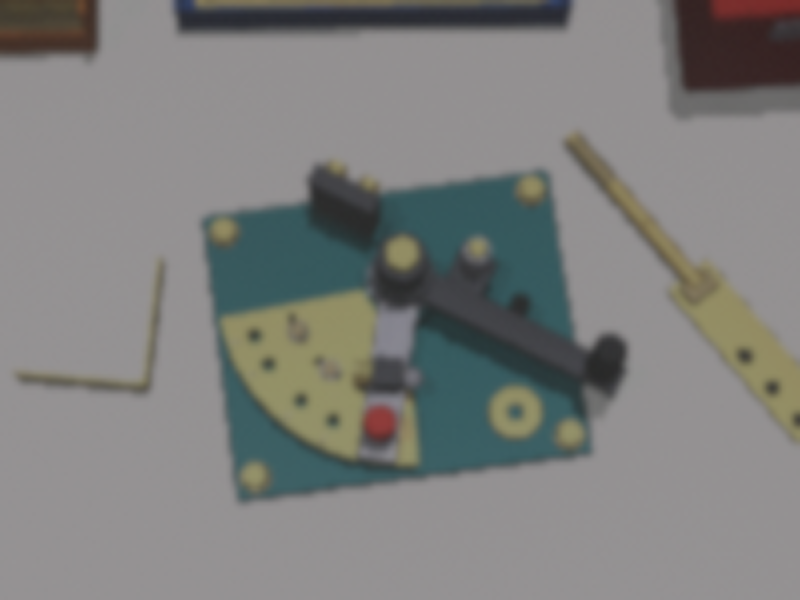

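View pics/side0c.png

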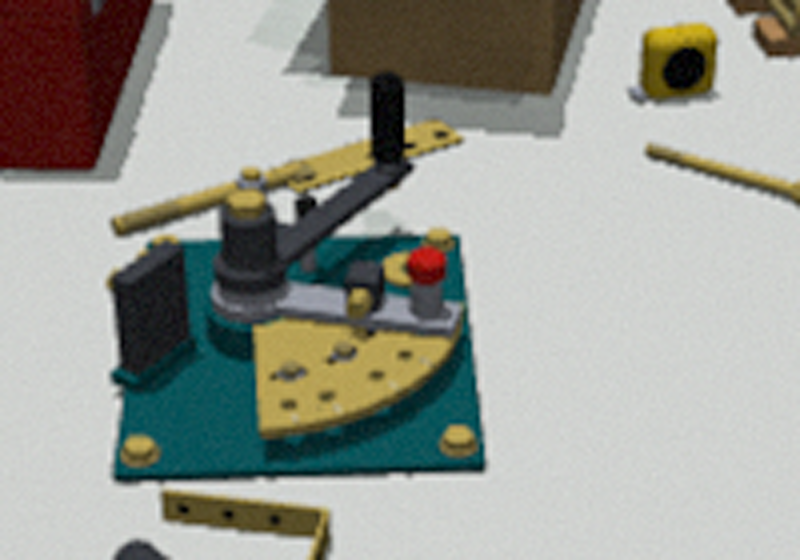

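View pics/wrist0.png

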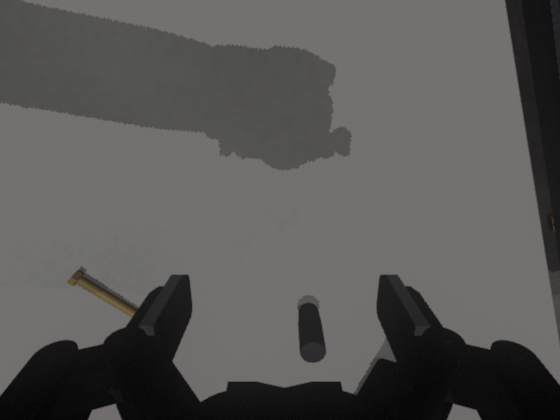

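```bash
cat > h.py <<'E'
import numpy as np, cv2
from cell import bot
np.set_printoptions(precision=4,suppress=True)
C={n:bot.calibration(n) for n in('top','side','wrist')}
def ext(n,pose=None):
    if n!='wrist': return np.array(C[n]['extrinsics'])
    from scipy.spatial.transform import Rotation as R
    p,q=pose; T=np.eye(4); T[:3,:3]=R.from_quat(np.r_[q[1:],q[0]]).as_matrix(); T[:3,3]=p
    return np.linalg.inv(T@np.array(C[n]['hand_eye']))
def ray(n,uv,pose=None):
    E=ext(n,pose);K=np.array(C[n]['mtx'])
    d=E[:3,:3].T@(np.linalg.inv(K)@np.r_[uv,1.]);o=-E[:3,:3].T@E[:3,3];return o,d
def atz(n,uv,z,pose=None):
    o,d=ray(n,uv,pose);return o+d*(z-o[2])/d[2]
def tri(*obs):
    A=np.zeros((3,3));b=np.zeros(3)
    for ob in obs:
        o,d=ray(*ob);d/=np.linalg.norm(d);M=np.eye(3)-np.outer(d,d);A+=M;b+=M@o
    return np.linalg.solve(A,b)
def proj(n,P,pose=None):
    E=ext(n,pose);c=E[:3,:3]@P+E[:3,3];K=np.array(C[n]['mtx']);return (K@c)[:2]/c[2]
E
python3 - <<'E'
from h import *
t=lambda x,y:np.array([200+x/4,90+y/4]); s=lambda x,y:np.array([160+x/4,130+y/4])
for nm,a,b,z in[('die',(402,252),(245,203),.126),('knob',(380,424),(428,256),.097),('handle',(607,350),(388,80),.145)]:
    print(nm,tri(('top',t(*a)),('side',s(*b))),atz('top',t(*a),z),atz('side',s(*b),z))
c=[atz('top',t(*u),.01) for u in[(205,215),(548,170),(592,455),(238,502)]]
cs=[atz('side',s(*u),.01) for u in[(117,478),(132,240),(460,237),(483,468)]]
print(np.array(c),np.mean(c,0));print(np.array(cs),np.mean(cs,0))
for z in(.03,.04,.045): print(z,[atz('top',t(*u),z)[:2] for u in[(333,420),(301,400),(268,364),(254,335)]])
E
```

```text
die [ 0.6708 -0.0021  0.1197] [ 0.6698 -0.002   0.126 ] [0.6678 0.0089 0.126 ]
knob [0.5387 0.0161 0.0935] [0.5376 0.0161 0.097 ] [0.5386 0.0215 0.097 ]
handle [ 0.5849 -0.1588  0.1421] [ 0.5849 -0.1585  0.145 ] [ 0.5837 -0.1528  0.145 ]
[[ 0.7379  0.1645  0.01  ]
 [ 0.7752 -0.129   0.01  ]
 [ 0.5274 -0.1603  0.01  ]
 [ 0.4894  0.1345  0.01  ]] [0.6325 0.0024 0.01  ]
[[ 0.7313  0.1759  0.01  ]
 [ 0.7854 -0.1232  0.01  ]
 [ 0.5272 -0.1498  0.01  ]
 [ 0.4915  0.1463  0.01  ]] [0.6339 0.0123 0.01  ]
0.03 [array([0.5545, 0.0548]), array([0.5716, 0.0813]), array([0.6023, 0.1088]), array([0.6272, 0.1206])]
0.04 [array([0.5525, 0.0546]), array([0.5695, 0.0809]), array([0.6   , 0.1083]), array([0.6248, 0.12  ])]
0.045 [array([0.5515, 0.0545]), array([0.5684, 0.0807]), array([0.5989, 0.108 ]), array([0.6235, 0.1196])]
```

```bash
cat >> h.py <<'E'
from scipy.spatial.transform import Rotation as R
def qdown(t):  # jaw axis dir (xy)
    x=np.r_[t,0]/np.linalg.norm(t);y=np.array([0,0,-1.]);z=np.cross(x,y)
    q=R.from_matrix(np.c_[x,y,z]).as_quat();return np.r_[q[3],q[:3]]
E
python3 - <<'E'
from h import *
P=np.array([.669,.003]);k=np.array([.538,.018]);u=(k-P)/np.linalg.norm(k-P)
t=np.array([u[1],-u[0]])  # clockwise dir
print(t)
for s in(1,-1):
    print(s,bot.solve_ik(np.r_[k,.24],qdown(s*t)))
# current x axis, z axis
q=bot.read_tool_rot();M=R.from_quat(np.r_[q[1:],q[0]]).as_matrix();print(M)
E
```

```text
[0.1138 0.9935]
1 [-0.1037  0.2988 -0.2084  1.0635  0.      0.0103]
-1 [-0.1037  0.2988 -0.2084  1.0635  0.     -3.1313]
[[ 0.3735  0.     -0.9276]
 [ 0.9276  0.      0.3735]
 [ 0.     -1.     -0.    ]]
```

```bash
python3 - <<'E'
from h import *
q=qdown([.1138,.9935])
bot.move_pose([.53,.018,.235],q)
pose=bot.read_position(),bot.read_tool_rot()
im=bot.camera('wrist');cv2.imwrite('pics/w1.png',im[:,:,::-1])
np.savez('w1.npz',p=pose[0],q=pose[1]);print(pose,bot.read_clock())
for n in('knob','handle','pivot','bender'): print(n,[(d['bbox'],round(d['confidence'],2)) for d in bot.search_frame('wrist',n)[:2]])
E
```

```text
(array([0.5299, 0.0188, 0.235 ]), array([ 0.5275, -0.5274, -0.471 ,  0.4709])) 3.0167
knob [([267.6, 189.4, 30.2, 34.2], 0.66), ([63.0, 239.1, 242.5, 116.9], 0.5)]
handle [([62.1, 239.6, 239.6, 118.1], 0.8), ([1.3, 215.6, 192.5, 162.1], 0.44)]
pivot [([63.0, 124.5, 343.0, 264.4], 0.63)]
bender [([63.9, 130.6, 343.5, 254.1], 0.59), ([258.2, 170.4, 53.6, 133.8], 0.16)]
```

View pics/w1.png

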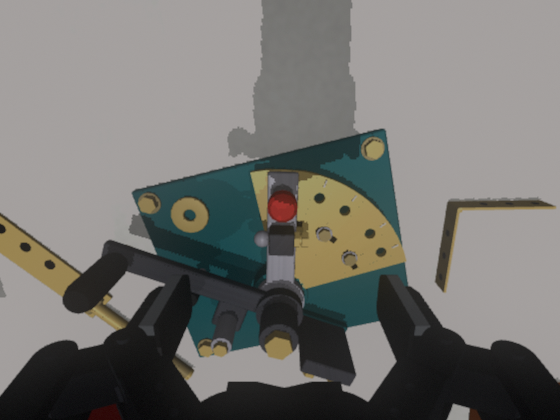

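```bash
python3 - <<'E'
import cv2
a=cv2.imread('pics/w1.png');cv2.imwrite('pics/w1c.png',cv2.resize(a[160:310,230:430],None,fx=4,fy=4,interpolation=cv2.INTER_CUBIC))
cv2.imwrite('pics/w1d.png',cv2.resize(a[220:370,50:250],None,fx=4,fy=4,interpolation=cv2.INTER_CUBIC))
from h import *
d=np.load('w1.npz');ps=(d['p'],d['q'])
for z in(.088,.097):print('knob',atz('wrist',(282.7,206.5),z,ps))
print('die',atz('wrist',(279,345),.13,ps))
for z in(.03,.04):
  for uv in((319,198),(345,210)):print('hole',z,atz('wrist',uv,z,ps))
print('bolts',atz('wrist',(279,345),.126,ps))
E
```

```text
knob [0.541  0.0165 0.088 ]
knob [0.5381 0.0169 0.097 ]
die [ 0.6619 -0.0007  0.13  ]
hole 0.03 [0.5548 0.0553 0.03  ]
hole 0.03 [0.5721 0.0832 0.03  ]
hole 0.04 [0.5517 0.0545 0.04  ]
hole 0.04 [0.5685 0.0816 0.04  ]
bolts [ 0.6654 -0.0012  0.126 ]
```

View pics/w1c.png

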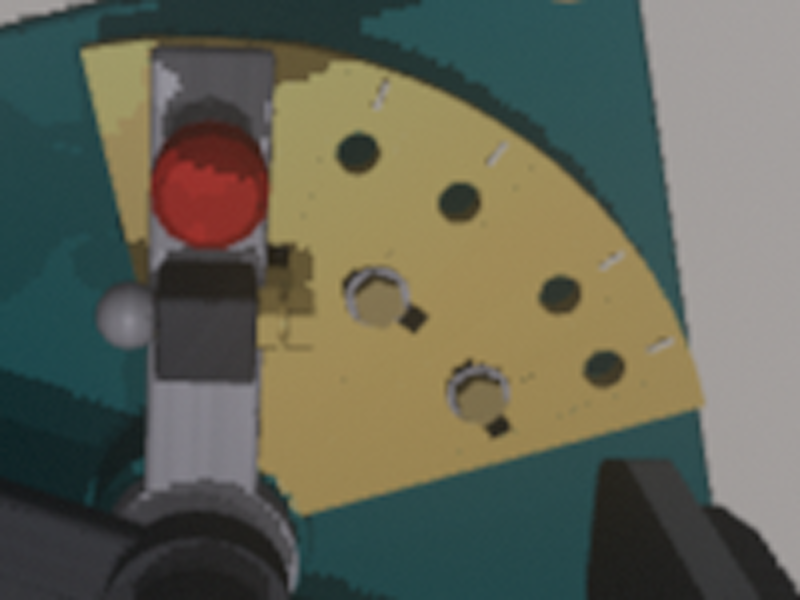

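View pics/w1d.png

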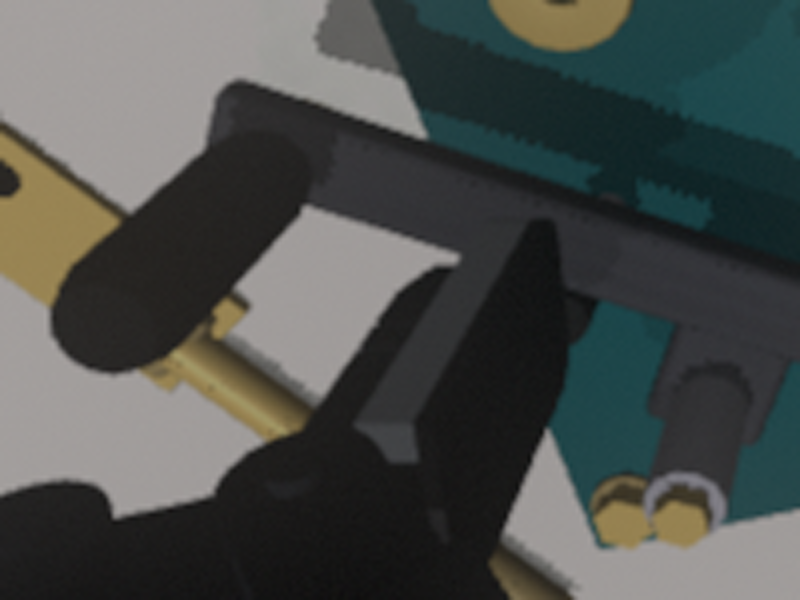

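```bash
cat >> h.py <<'E'
PV=np.array([.668,.0005]);r=.130
def arc(phi):
    """phi: angle from -x axis toward +y (clockwise from above)"""
    u=np.array([-np.cos(phi),np.sin(phi)]);t=np.array([np.sin(phi),np.cos(phi)]);return u,t
E
python3 - <<'E'
from h import *
phi=np.arctan2(.0165-PV[1],PV[0]-.5385);print('phi',phi)
u,t=arc(phi);k=PV+r*u;print(k)
q=qdown(t)
bot.move_pose(np.r_[k,.125],q)
print(bot.read_ft_force())
print(bot.move_linear(np.r_[k,.070],speed=.1,until_force=8),bot.read_position())
bot.set_gripper(0.0,60)
print(bot.read_gripper_width()*85,bot.read_ft_force(),bot.read_position(),bot.read_clock())
im=bot.camera('wrist');cv2.imwrite('pics/w2.png',im[:,:,::-1])
im=bot.camera('side');cv2.imwrite('pics/s2.png',cv2.resize(im[130:270,160:360,::-1],None,fx=4,fy=4))
E
```

```text
phi 0.12292913999973737
[0.539  0.0164]
[ 0.0708 -0.6044  0.3671]
False [0.5398 0.0164 0.0709]
26.38517727209994 [-1.2454  0.3069  5.0549] [0.5391 0.0164 0.0704] 5.0083
```

View pics/w2.png

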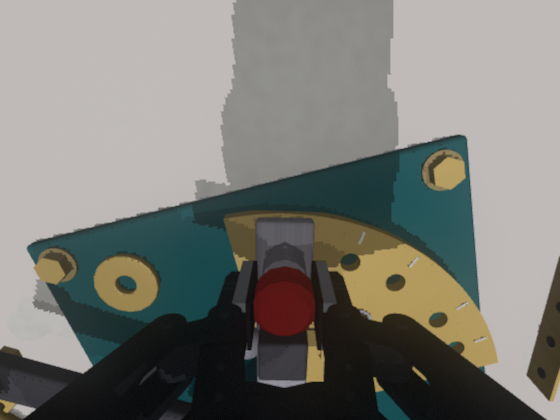

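View pics/s2.png

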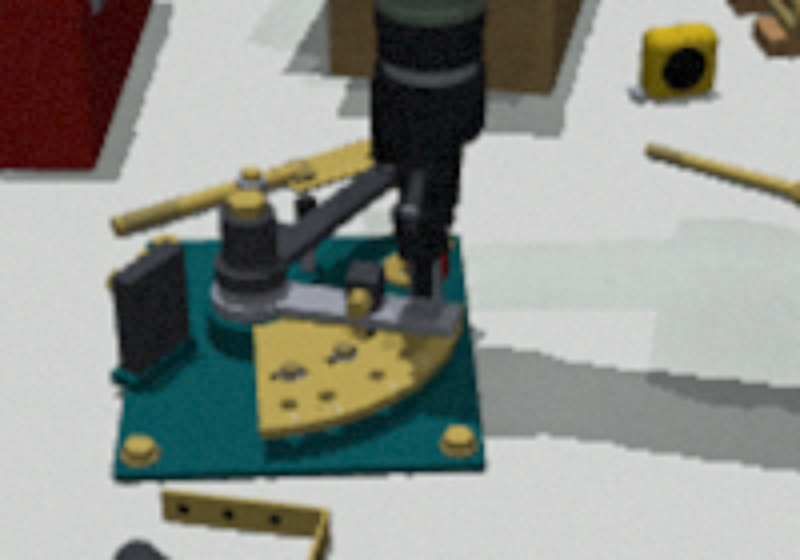

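```bash
python3 - <<'E'
from h import *
phi=.12293;u,t=arc(phi);k=PV+r*u
bot.move_linear(np.r_[k,.0745],speed=.03);print(bot.read_ft_force())
bot.move_linear(np.r_[k,.0805],speed=.03);bot.wait(.1)
print(bot.read_ft_force(),bot.read_position(),bot.read_gripper_width()*85)
im=bot.camera('wrist');cv2.imwrite('pics/w3.png',im[:,:,::-1]);print(bot.read_clock())
E
```

```text
[ 2.7956 -0.1715 -6.8055]
[  5.4863  -1.2163 -10.644 ] [0.5391 0.0164 0.0802] 26.217069076166233
5.9083
```

View pics/w3.png

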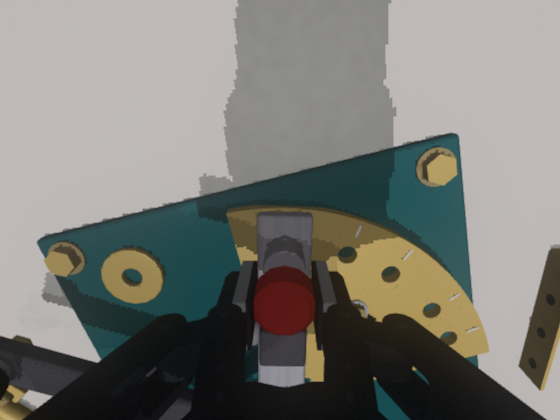

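```bash
python3 - <<'E'
from h import *
phi0=.12293
for d in(.06,.12,.18,.25):
    u,t=arc(phi0+d);bot.move_linear(np.r_[PV+r*u,.0805],speed=.06,rotation=qdown(t));print(d,bot.read_ft_force(),bot.read_position())
bot.move_linear(np.r_[PV+r*u,.0775],speed=.03);bot.wait(.1);print(bot.read_ft_force(),bot.read_position(),bot.read_gripper_width()*85)
im=bot.camera('wrist');cv2.imwrite('pics/w4.png',im[:,:,::-1]);print(bot.read_clock())
E
```

```text
0.06 [ 5.4024 -1.1785 -9.6752] [0.5405 0.0243 0.0803]
0.12 [  5.2288  -0.13   -11.4188] [0.5424 0.0319 0.0804]
0.18 [ 5.2166 -1.298  -9.8403] [0.5446 0.0393 0.0804]
0.25 [  6.333   -0.7307 -10.1259] [0.5478 0.0478 0.0804]
[ 5.6495 -1.543  -8.4598] [0.5477 0.0478 0.0777] 25.82792952102902
7.4583
```

View pics/w4.png

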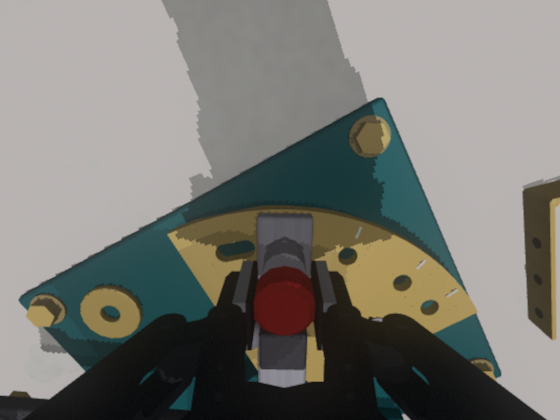

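```bash
python3 - <<'E'
from h import *
phi0=.12293
bot.set_gripper(.50);bot.wait(.1)
print(bot.read_gripper_width()*85,bot.read_ft_force())
# half gap ~ 7 mm = .055 rad lag
log=[]
for d in np.arange(.25,.44,.02)+.02:
    u,t=arc(phi0+d);h=bot.move_linear(np.r_[PV+r*u,.072],speed=.025,rotation=qdown(t),until_force=5)
    f=bot.read_ft_force();print(round(d,3),h,f@np.r_[t,0],f[2])
    if h:break
print(bot.read_position(),bot.read_clock())
im=bot.camera('wrist');cv2.imwrite('pics/w5.png',im[:,:,::-1])
im=bot.camera('side');cv2.imwrite('pics/s5.png',cv2.resize(im[130:270,160:360,::-1],None,fx=4,fy=4))
E
```

```text
42.325639509767946 [-0.5833  0.5008 -1.6965]
0.27 False 0.9612121088916582 -0.3354053624477635
0.29 False 0.06075999780885713 -0.4733252051279847
0.31 False -0.6371322410373148 -0.2932582399967586
0.33 False -5.7882554868093195 0.17621027292743027
0.35 False -5.119473142565072 0.43452163998059845
0.37 False -0.0482304176163669 -0.32469509019624304
0.39 False -5.026992929988338 -1.1503451377737983
0.41 False -10.948316668209586 0.84314995285842
0.43 False -16.884850435105438 1.7169636371244896
0.45 False -23.86346418699053 4.643313336836894
[0.5556 0.0636 0.0714] 10.5083
```

View pics/w5.png

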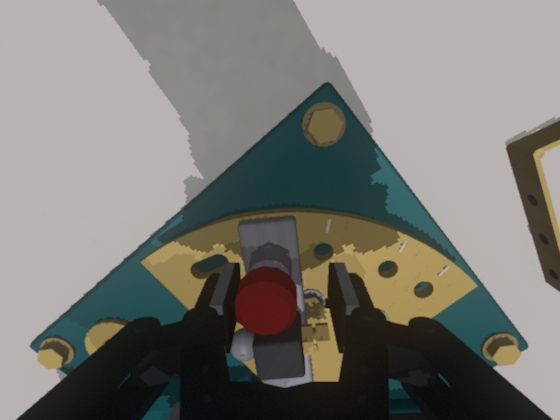

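View pics/s5.png

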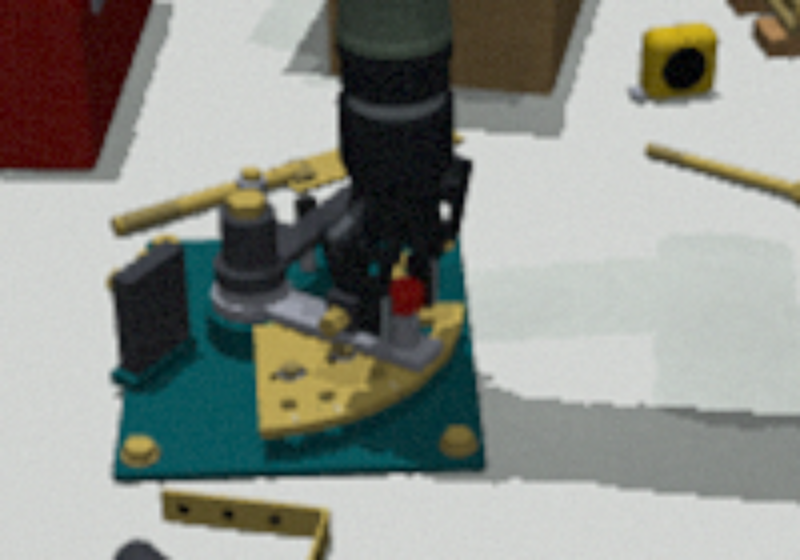

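```bash
python3 - <<'E'
from h import *
phi0=.12293
for d in(.40,.35,.31):
    u,t=arc(phi0+d);bot.move_linear(np.r_[PV+r*u,.072],speed=.05,rotation=qdown(t));print(bot.read_ft_force()@np.r_[t,0])
bot.wait(.2)
bot.move_linear(np.r_[PV+r*u,.14],speed=.1)
bot.set_gripper(0.0,30)
im=bot.camera('wrist');cv2.imwrite('pics/w6.png',im[:,:,::-1])
print(bot.move_linear(np.r_[PV+r*u,.115],speed=.06),bot.read_ft_force())
print(bot.move_linear(np.r_[PV+r*u,.090],speed=.02,until_force=4),bot.read_position(),bot.read_ft_force())
bot.move_linear(np.r_[PV+r*u,.16],speed=.12)
print(bot.read_clock())
E
```

```text
-7.321599518623044
-1.1077787662023206
0.14870452935041562
False [-0.2969 -0.1612 -0.5056]
True [0.5498 0.0551 0.0969] [-0.8368  0.5438  5.828 ]
15.1167
```

View pics/w6.png

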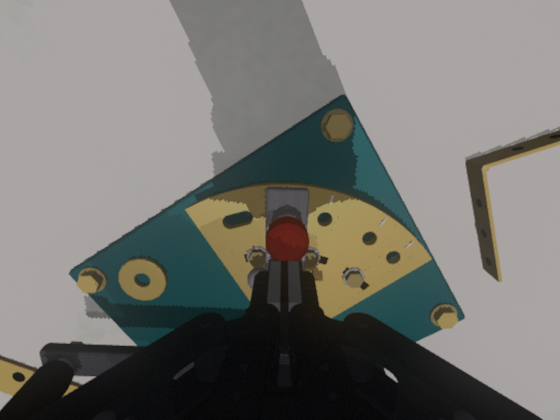

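```bash
python3 - <<'E'
from h import *
p=bot.read_position();bot.move_linear([p[0],p[1],.195],speed=.15)
psi0=-1.086;u,t=arc(psi0);q=qdown(-u)
for s in(1,-1):print(bot.solve_ik(np.r_[PV+.18*u-.06*t,.1],qdown(s*u)), bot.solve_ik(np.r_[PV+.18*arc(-.05)[0],.1],qdown(s*arc(-.05)[0])))
bot.move_pose(np.r_[PV+.18*u-.065*t,.195],q)
im=bot.camera('wrist');cv2.imwrite('pics/w7.png',im[:,:,::-1])
print(bot.read_position(),bot.read_tool_rot(),bot.read_joint_positions(),bot.read_clock())
E
```

```text
[-0.3961  0.6366 -0.0389  0.8953  0.     -3.0529] [-0.1687  0.3507 -0.5342  0.6859  0.     -1.7895]
[-0.3961  0.6366 -0.0389  0.8953  0.      0.0887] [-0.1687  0.3507 -0.5342  0.6859  0.      1.3521]
[ 0.6413 -0.1872  0.1948] [ 0.6055 -0.6046 -0.3659  0.366 ] [-0.3946  0.5714  0.0999  1.1003  0.0006  0.0882] 16.5667
```

View pics/w7.png

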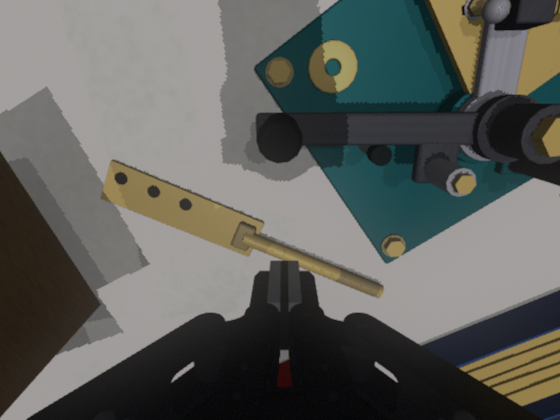

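```bash
python3 - <<'E'
from h import *
ps=bot.read_position(),bot.read_tool_rot()
H=atz('wrist',(280,139),.145,ps)[:2];dv=H-PV;psi0=np.arctan2(dv[1],-dv[0]);print(H,np.hypot(*dv),psi0)
B=atz('wrist',(552,137),.130,ps);print(B)
u,t=arc(-1.086)
bot.move_linear(np.r_[PV+.18*u-.065*t,.102],speed=.12,until_force=8)
f0=bot.read_ft_force();print(f0,bot.read_position())
print(bot.move_linear(np.r_[PV+.18*u-.015*t,.102],speed=.04,until_force=1.8))
p=bot.read_position();print(p,bot.read_ft_force(),bot.read_clock(), (p[:2]-PV-.18*u)@t)
im=bot.camera('wrist');cv2.imwrite('pics/w8.png',im[:,:,::-1])
E
```

```text
[ 0.5851 -0.1605] 0.18106538567214442 -1.0952236787861835
[ 0.6642 -0.0108  0.13  ]
[ 0.1097 -0.3112 -0.2743] [ 0.6423 -0.1891  0.1029]
True
[ 0.6096 -0.1723  0.1019] [ 1.8083 -0.9922  1.1219] 18.3583 -0.0288211553691321
```

View pics/w8.png

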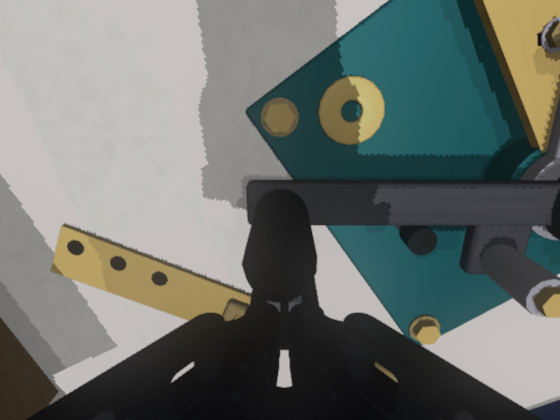

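```bash
cat >> h.py <<'E'
PSI0=-1.092;LAG=.027
def go(th,v):
    u,t=arc(PSI0+th);h=bot.move_linear(np.r_[PV+.18*u-LAG*t,.102],speed=v,rotation=qdown(-u))
    return bot.read_ft_force()@np.r_[t,0],t,u
E
python3 - <<'E'
from h import *
for th in np.r_[np.arange(.1,.91,.1)]:
    f,t,u=go(th,.10);print(round(th,2),round(f,2))
for th in np.arange(.93,1.16,.02):
    f,t,u=go(th,.03);print(round(th,2),round(f,2),bot.read_ft_force()@np.r_[u,0])
    if f<-18:break
bot.wait(.3)
print(bot.read_position(),bot.read_clock())
im=bot.camera('wrist');cv2.imwrite('pics/w9.png',im[:,:,::-1])
im=bot.camera('side');cv2.imwrite('pics/s9.png',cv2.resize(im[130:270,160:360,::-1],None,fx=4,fy=4))
E
```

```text
0.1 -3.09
0.2 -3.43
0.3 -3.58
0.4 -4.04
0.5 -4.13
0.6 -4.99
0.7 -4.17
0.8 -5.42
0.9 -5.62
0.93 -5.81 -0.931116620844037
0.95 -6.31 -1.702724679218215
0.97 -5.79 -0.3884704516123799
0.99 -6.17 -1.2985059810835675
1.01 -6.07 -1.4473051434184159
1.03 -6.17 -1.655987357686129
1.05 -5.92 -2.095449021317553
1.07 -7.0 -1.6690636965017271
1.09 -13.69 -2.2964064985733743
1.11 -21.39 -2.379050309216399
[ 0.4887 -0.0295  0.1022] 24.525
```

View pics/w9.png

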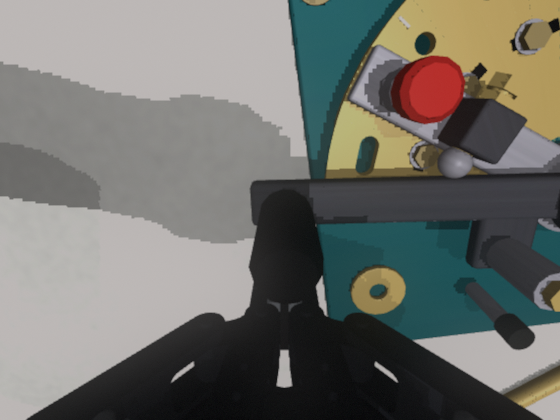

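View pics/s9.png

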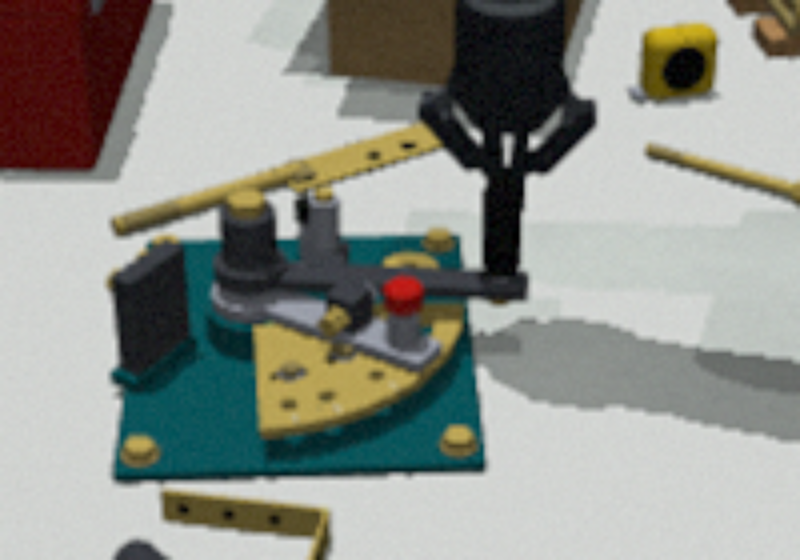

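```bash
python3 - <<'E'
from h import *
for th in np.r_[np.arange(1.0,.05,-.1),.05]:
    f,t,u=go(th,.12)
print(f)
for th in (.02,-.02,-.06,-.15):
    f,t,u=go(th,.04);print(th,f)
p=bot.read_position()
# move off and up
bot.move_linear(np.r_[p[:2]-.03*t,.11],speed=.1)
p=bot.read_position();bot.move_linear([p[0],p[1],.25],speed=.15)
im=bot.camera('wrist');cv2.imwrite('pics/w10.png',im[:,:,::-1])
im=bot.camera('side');cv2.imwrite('pics/s10.png',cv2.resize(im[130:270,160:360,::-1],None,fx=4,fy=4))
print(bot.read_ft_force(),bot.read_clock())
E
```

```text
-2.8061877805997546
0.02 -3.1747964976574643
-0.02 -0.4087520010189799
-0.06 0.17164479514649067
-0.15 -0.3071155434399185
[ 0.6696  1.1538 -0.3127] 31.0417
```

View pics/w10.png

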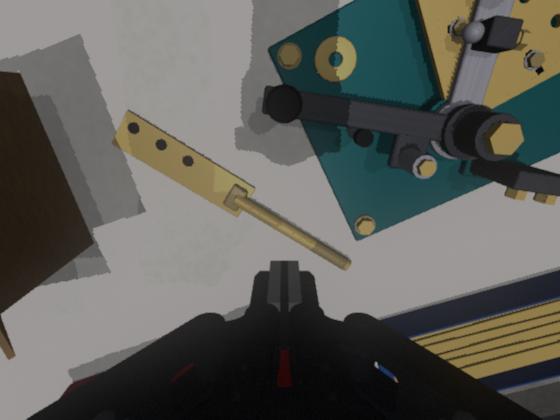

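View pics/s10.png

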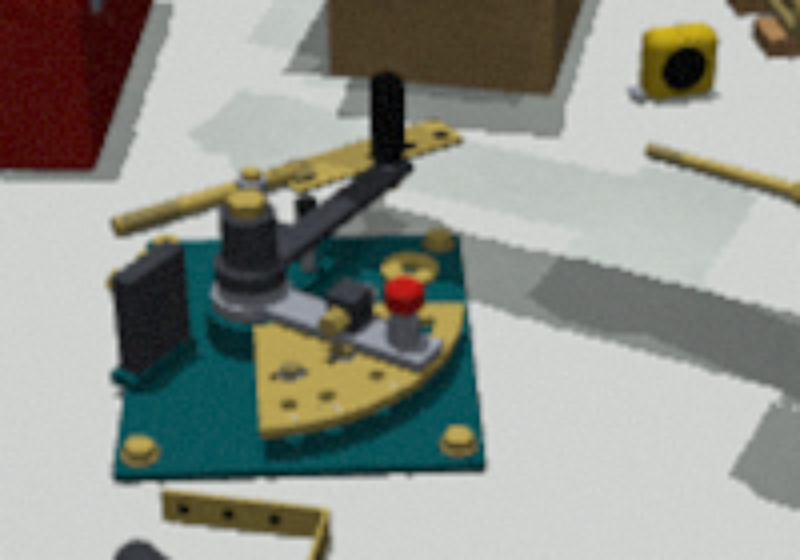

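The lever is back at rest: its handle sits at the same side-view pixel as at the start, (388,80) in the crop. The stop stands in the first hole with the knob low, and the bystanders look undisturbed. I'm handing in.

```bash
python3 - <<'E'
from h import *
bot.close_job()
E
```

```text
the job is handed in; nothing more can be done
```

I moved the bend stop to the first hole after the parking slot, swung the lever up against it, and let the lever return to rest. I handed the job in at about 31 s of the allowed 58 s; it reports no verdict.

- **Drawing the plunger:** I gripped the red knob and lifted it about 10 mm. The spring force rose to 10.6 N, which means nearly fully drawn.
- **Setting the stop:** I turned the arm 0.25 rad, released the knob, and nudged the arm on until the pin caught at about 0.31 rad from its start. A light touch on top of the knob met it at 96.9 mm, against 97 mm for fully home. The slot and the three holes beyond the first all showed empty, so the pin is in the first hole.
- **Proving the setting:** The lever met the nose at about 1.07 rad, within the expected 0.98 to 1.09. The force at the handle rose from about 6 N to 21 N, and the wrist picture showed the bar against the nose.
- **Lever return:** I followed the lever back rather than letting it snap. The fingers lost contact near zero, and the final picture shows the handle where it stood at the start.
- **Bystanders:** Those in view of the last pictures (washer, hold-down anchor, sample strap, tape measure and one bolt) looked unmoved. The impact wrench, the socket and the other bolt were not in them. I did not re-measure any of them.

**Side force:** While I pushed the pin into the hole, the side force on the knob reached about 24 N. My 5 N stop did not trigger because each step was too short, so I backed off to relieve it before checking the pin.

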